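# Clear the archive returns desk

## Robot

A 6-joint arm with a two-finger parallel gripper is mounted at the origin on the work surface. World frame = base frame: x ahead of the robot, y to its left, z up, the work surface at z = 0. Lengths are in m, angles in rad, forces in N, time in s.
With the tool pointing down it reaches from about 0.25 to 0.725 m from the base axis. Payload 4 kg.
Tool frame: the origin (TCP) lies midway between the tips of the shut fingers; the grasp point (between the pads) lies 19 mm behind it; z points along the fingers, y is the line along which they close (so a half turn about z gives the same grasp; the last joint's range is limited). The gripper opens to 85 mm and grips with 20 to 120 N. Pads are 22 mm wide; open, the fingers measure 114 mm over their backs; the gripper's body (76 mm by 85 mm) begins 54 mm behind the grasp point. The pads swing forward as they close: fully open they stand 13 mm farther back than shut.
Start: joints at [-1.179, 0.241, 0.005, 1.335, 0, 1.571], TCP at [0.191, -0.462, 0.231] pointing down, gripper open.
Joint ranges: [-2.72, 2.72], [-1.05, 1.87], [-1.09, 1.28], [-1.99, 2.15], [-1.42, 1.44], [-3.14, 3.14]. Speed limits (rad/s): [2.79, 2.79, 3.14, 3.14, 3.14, 3.14].

## Interface

Orientations are given as a unit quaternion [x, y, z, w].
In Python, from workcell import get_obs, camera, job_done, silhouettes gives the robot as it stands. The module is installed in compiled form; this text tells all that it offers.
- The arm moves only by the tool drive_tool, never from a script. Its argument "increments" is a list of rows, each a list of 3 entries, a list of its own where there are three numbers: the shift along the world's x, y, z in mm, then the turn, a rotation vector about the world's x, y, z in degrees, then the opening, from 0 (shut) to 1 (fully open). A call has 1 to 8 rows; each row shifts and turns the commanded pose from where the row before left it; what a row does not reach is not made up. A row lasts 1/12 s, in which the tool goes at most 41.7 mm and 7.16 degrees, less where a joint would pass 70% of its speed; a pose out of reach is approached as far as the arm can. A call is refused whole if a number of a shift passes 41.7 or a number of a turn 7.16, either way. A call with a gripper value outside its range is refused whole. The fingers move at their own pace and stop on an object; the grip force is fixed at half the most. Time passes only in rows, so rows that do not move let the fingers close. It gives the time, the measured TCP pose, the force, the opening and the grip force at its end, in the units of the state.
- get_obs(): the state, without advancing time (a new reading comes with each control period).
- camera(name): name is "scene" or "top"; returns a dict with "image" (480x640x3 uint8, red, green, blue), "K" (3x3 intrinsics, pixels), "k1" (the pictures are not rectified: a ray, as slopes to the right and down, at radius r is drawn at 1 + k1 r^2 times it, then the intrinsics apply), "view" (4x4, takes a point from world to camera coordinates). Camera axes: x right, y down, z forward; pixel columns grow to the right and rows downward; lengths in m; the calibration is good to about 2 mm. A picture is of the moment at which its call begins. There is no depth.
- job_done(): hands the job in; it is judged then, once.
Trained networks look in a picture, given as the dict that the camera call returned (one of the last four; its "shot" number tells which), for a name from the list of things; names that differ only in an ending like _2 or _b are one class to them, and where a whole thing is asked for, a point or a joint stands for the part that bears it (a point fixed in the world has none). Each returns a list of dicts, best first, with "conf" (0 to 1); they miss things now and then, are a little off and sometimes report something else, mostly with a low value. They report only what shows in the picture. A call takes as long as a camera call.
- silhouettes(query, picture): "region" (480x640 bool, what is visible of it) and "bbox" ([left, top, right, bottom] in pixels, round what is visible of it).
The state is a dict: "clock": time; "joint_pos": joint angles; "joint_vel": joint speeds; "tau": joint torques, N m; "eef_pos": TCP position; "tool_rot": TCP orientation; "ft_force": force on the tool from outside, world axes, zero at the start; "ft_torque": the same for the moment, N m; "grip_width": finger opening in m; "grasp_force": force on a finger pad.
Only numpy, scipy, OpenCV 4.12 (cv2) and the standard library are available. Lean on these libraries where they do the work, as an engineer would, in place of code of your own. Each camera call takes 0.05 s, during which the arm holds its last target. There are 200 camera calls.

## Task

A returned loan stands piled on the archive desk, with a map tube lying near it. Take the pile apart and put each piece, right way up and flat, inside the shallow tray made for it: the long carton in the long tray, the short carton in the short tray, the round film can in the round tray; and lay the map tube across the two V-notches of the wooden rest so that its barrel is cradled in both. Set things down rather than dropping them, and do not disturb the rubber stamp or the roll of tape.

Things in the scene. Friction and masses are not known exactly. Their poses are not given: they have to be found in the camera images.
- long_carton: Long brown cardboard carton with lid, 60 (x) by 150 (y) by 40 mm high (z), about 0.3 kg, loose; bottom piece of the pile. Origin at the centre of its underside, z up, y along its length. Both ends alike.
- short_carton: Short brown cardboard carton with lid, 60 (x) by 90 (y) by 36 mm high, about 0.2 kg, loose; lies on the long carton, roughly centred. Origin at the centre of its underside, z up, y along its 90 mm length. Both ends alike.
- film_can: Round flat steel film can with a white disc label on its lid, diameter 56 mm, 28 mm high, about 0.2 kg, loose; lies on the short carton, top of the pile. Origin at the centre of its underside, z up along its axis.
- map_tube: Loose cardboard map tube, about 0.11 kg, lying on the desk: round barrel 36 mm in diameter, a black hexagonal cap on each end (42 mm across flats, 20 mm long) keeps it from rolling. 170 mm long in all, 130 mm of bare barrel between the caps. Origin at the middle of its axis (21 mm above the desk at the start); y along its axis. Either end may point either way.
- long_tray: Long shallow dark steel tray, fixed to the desk: inside 80 (x) by 170 (y) mm, walls 4 mm thick, inner floor 4 mm above the desk, rim 10 mm above the desk. Origin at the centre of its underside, at desk height; y along its length.
- short_tray: Short shallow dark steel tray, fixed: inside 80 (x) by 110 (y) mm, walls 4 mm thick, inner floor 4 mm and rim 10 mm above the desk. Origin at the centre of its underside, at desk height; y along its 110 mm length.
- round_tray: Round shallow dark steel tray, fixed: inside diameter 76 mm, wall 4 mm, inner floor 4 mm and rim 10 mm above the desk. Origin at the centre of its underside, at desk height.
- v_rest: Fixed plywood tube rest: base 80 (x) by 100 (y) by 6 mm; two upright blocks 20 mm thick centred at y = -40 and +40 mm, 60 mm gap between for the fingers. Each has a 90 degree V-notch open upwards, bottom 12 mm and edges 33 mm above the desk, 42 mm wide. Barrel cradled in both: axis along y at x = 0, 37.5 mm above the desk. Origin: centre of the base underside, desk height.
- stamp: Bystander: rubber stamp of dark turned wood, 42 mm in diameter, 68 mm high, loose, standing at the left of the work. Origin at the centre of its underside. Leave it alone.
- tape_roll: Bystander: roll of clear tape lying flat, outer diameter 76 mm, 24 mm high, loose, beyond the work. Origin at the centre of its underside. Leave it alone.

How it is judged:
By the outcome, as a careful person would: the job done as asked, in the order asked, and still so for the second after the job is handed in, with the robot touching nothing.
It also fails if it takes over 120 s, if anything falls off the work surface, if the arm or the gripper's body presses on something with over 40 N, if the wrist force passes 120 N, or if a joint passes its speed limit or range.

## Working session

There is one attempt and no reset: what is moved stays moved. The work goes in short steps, Python scripts to look and compute and a tool call to move; the robot and the scene stay as the last step left them, time stands still between calls to the robot, and variables do not carry over. Pictures are saved under pics/ and viewed, at most 14 in all, crops included, and the job is handed in when it is done.

Besides the shell and the picture viewer there is one more tool, called after "Request:" in YAML: its name, and indented under it one key for each argument. drive_tool: Moves the arm, as the interface text tells. Its arguments: {"type":"object","properties":{"increments":{"type":"array"}},"required":["increments"]}

```bash
mkdir -p pics
cat > h.py <<'E'
import numpy as np, cv2
from workcell import get_obs, camera, job_done, silhouettes
N=['long_carton','short_carton','film_can','map_tube','long_tray','short_tray','round_tray','v_rest','stamp','tape_roll']
def toworld(p,uv,z):
    K,k1,V=np.array(p['K']),p['k1'],np.array(p['view'])
    uv=np.atleast_2d(np.array(uv,float))
    d=cv2.undistortPoints(uv.reshape(-1,1,2),K,np.array([k1,0,0,0,0.])).reshape(-1,2)
    R,t=V[:3,:3],V[:3,3]; c=-R.T@t
    r=np.c_[d,np.ones(len(d))]@R
    return (c+r*((z-c[2])/r[:,2])[:,None])[:,:2]
def project(p,X):
    V=np.array(p['view'])
    return cv2.projectPoints(np.atleast_2d(np.array(X,float)),cv2.Rodrigues(V[:3,:3])[0],V[:3,3],np.array(p['K']),np.array([p['k1'],0,0,0,0.]))[0].reshape(-1,2)
def rect(p,m,z):
    cs,_=cv2.findContours(m.astype('uint8'),cv2.RETR_EXTERNAL,cv2.CHAIN_APPROX_NONE)
    c=max(cs,key=cv2.contourArea).reshape(-1,2)
    w=toworld(p,c,z)*1000
    (cx,cy),(a,b),th=cv2.minAreaRect(w.astype(np.float32))
    if a<b: a,b,th=b,a,th+90
    return round(cx,1),round(cy,1),round(a,1),round(b,1),round((th+90)%180-90,1)
def save(p,n): cv2.imwrite('pics/'+n+'.png',p['image'][:,:,::-1])
E
python3 - <<'E'
from h import *
Z=dict(long_carton=.04,short_carton=.076,film_can=.104,map_tube=.021,long_tray=.01,short_tray=.01,round_tray=.01,v_rest=.033,stamp=.068,tape_roll=.024)
for c in ['top','scene']:
    p=camera(c);save(p,c+'0');V=np.array(p['view']);print(c,(-V[:3,:3].T@V[:3,3]).round(3),V[2,:3].round(2))
    for n in N:
        for s in silhouettes(n,p)[:2]: print(n,round(s['conf'],2),np.round(s['bbox']),rect(p,s['region'],Z[n]) if s['region'].any() else '')
o=get_obs();print({k:np.round(v,3) for k,v in o.items()})
E
```

```text
top [0.519 0.106 1.071] [ 0.09 -0.01 -1.  ]
long_carton 0.8 [436. 222. 516. 259.] (606.4, -165.4, 63.6, 47.8, 8.9)
short_carton 0.69 [456. 223. 508. 254.] (610.9, -195.3, 64.8, 45.5, 3.0)
film_can 0.63 [463. 218. 498. 249.] (612.1, -214.5, 62.1, 53.7, -65.1)
film_can 0.38 [209. 302. 262. 346.] (451.8, 262.7, 95.6, 75.7, -87.4)
map_tube 0.64 [328. 213. 411. 243.] (646.3, -9.2, 176.0, 47.6, -87.2)
long_tray 0.66 [316. 299. 406. 347.] (442.9, 12.5, 177.9, 88.4, -87.5)
short_tray 0.64 [223. 210. 281. 255.] (638.5, 246.4, 119.8, 91.4, 87.0)
short_tray 0.29 [459. 224. 507. 256.] (613.8, -208.4, 70.9, 40.4, 15.1)
round_tray 0.6 [469. 295. 510. 337.] (457.7, -255.0, 82.8, 81.8, 87.2)
v_rest 0.58 [209. 305. 260. 347.] (446.5, 275.1, 100.8, 79.6, -87.6)
stamp 0.91 [136. 308. 162. 325.] (472.0, 442.5, 49.7, 37.3, 88.8)
tape_roll 0.96 [392. 144. 429. 182.] (778.3, -96.5, 78.6, 77.1, -2.1)
tape_roll 0.44 [223. 212. 279. 256.] (636.2, 245.0, 115.9, 86.6, 88.8)
scene [ 1.295 -0.575  0.749] [-0.59  0.58 -0.57]
long_carton 0.66 [164. 300. 245. 372.] (634.3, -233.3, 167.6, 94.1, -85.7)
short_carton 0.
[... 728 characters left out ...]
.] (529.8, -284.4, 84.4, 76.0, -17.4)
tape_roll 0.95 [296. 330. 335. 364.] (790.0, -106.7, 94.8, 74.3, -46.2)
tape_roll 0.4 [208. 230. 286. 280.] (467.0, -4.7, 180.7, 96.7, -87.2)
{'clock': np.float64(1.1), 'joint_pos': array([-1.179,  0.241,  0.005,  1.335,  0.   ,  1.571]), 'joint_vel': array([ 0.   , -0.   ,  0.   , -0.   , -0.   , -0.002]), 'tau': array([-1.0000e-03, -3.7222e+01,  2.5270e+01,  1.0000e-03,  0.0000e+00,
        0.0000e+00]), 'eef_pos': array([ 0.191, -0.462,  0.231]), 'tool_rot': array([ 0.981,  0.195,  0.   , -0.   ]), 'ft_force': array([-0.391, -0.253, -0.669]), 'ft_torque': array([-0.008, -0.011,  0.013]), 'grasp_force': np.float64(0.0), 'grip_width': np.float64(0.085)}
```

View pics/top0.png

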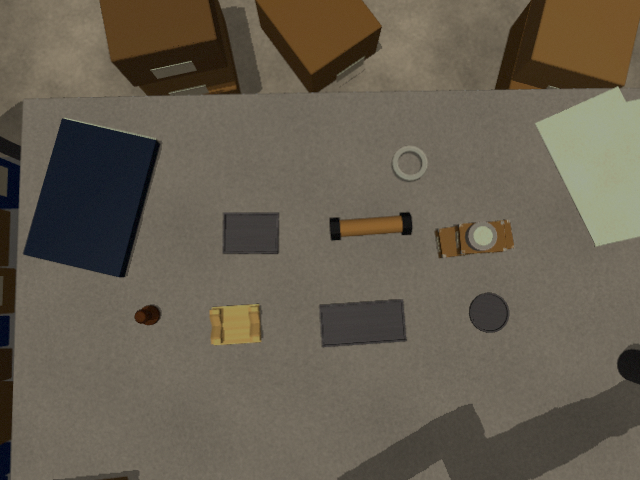

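View pics/scene0.png

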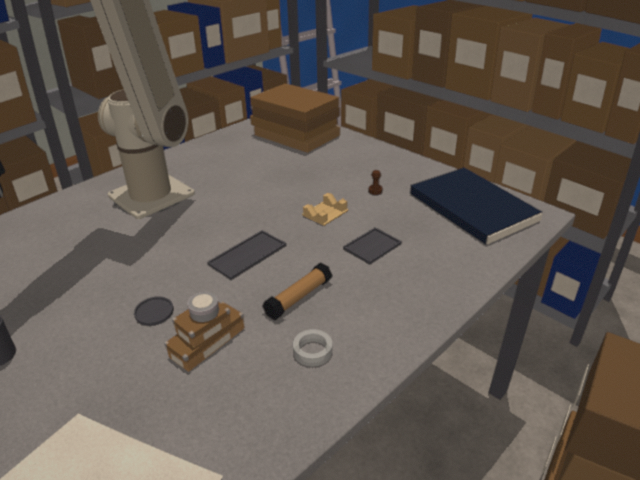

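```bash
cat >> h.py <<'E'
from scipy.optimize import minimize
S=4
def box(a,b,z0,z1): return np.array([[x,y,z] for x in(-a/2,a/2) for y in(-b/2,b/2) for z in(z0,z1)])
def disc(d,z0,z1):
    t=np.linspace(0,2*np.pi,40,endpoint=False); return np.array([[d/2*np.cos(a),d/2*np.sin(a),z] for a in t for z in(z0,z1)])
def hexc(y0,y1):
    return np.array([[.0485/2*np.cos(a),y,.021+.0485/2*np.sin(a)] for a in np.arange(6)*np.pi/3 for y in(y0,y1)])
def cyl(): return np.array([[.018*np.cos(a),y,.021+.018*np.sin(a)] for a in np.linspace(0,6.28,24) for y in(-.07,.07)])
M=dict(long_carton=[box(.06,.15,0,.04)],short_carton=[box(.06,.09,.04,.076)],film_can=[disc(.056,.076,.104)],
 map_tube=[hexc(-.085,-.065),hexc(.065,.085),cyl()],long_tray=[box(.088,.178,0,.01)],short_tray=[box(.088,.118,0,.01)],round_tray=[disc(.084,0,.01)],
 v_rest=[box(.08,.1,0,.006)]+[box(.0195,.02,0,.033)+[s*.03075,y,0] for s in(-1,1) for y in(-.04,.04)]+[box(.08,.02,0,.012)+[0,y,0] for y in(-.04,.04)])
def render(p,name,q,dz=0):
    c,s=np.cos(q[2]),np.sin(q[2]);R=np.array([[c,-s,0],[s,c,0],[0,0,1]])
    m=np.zeros((480*S,640*S),np.uint8)
    for P in M[name]:
        uv=project(p,P@R.T+[q[0],q[1],dz])
        h=cv2.convexHull(uv.astype(np.float32))
        cv2.fillConvexPoly(m,np.round(((h+.5)*S-.5)*16).astype(np.int32),1,shift=4)
    return m
def fit(pics,masks,name,q0,occ=(),yaw=True,dz=0):
    # occ: list of (name,q,dz) hiding it
    up=[cv2.resize(k.astype('uint8'),None,fx=S,fy=S,interpolation=cv2.INTER_NEAREST) for k in masks]
    oc=[sum([render(p,*o) for o in occ],np.zeros((480*S,640*S),np.uint8))>0 for p in pics]
    def f(v):
        q=[v[0]/1000,v[1]/1000,np.radians(v[2]) if yaw else 0]; L=0
        for p,u,o in zip(pics,up,oc):
            r=render(p,name,q,dz)*(~o); L+=1-(r&u).sum()/max(1,(r|u).sum())
        return L/len(pics)
    x0=np.array(q0,float)
    best=minimize(f,x0,method='Nelder-Mead',options=dict(initial_simplex=[x0,x0+[12,0,0],x0+[0,12,0],x0+[0,0,8]],xatol=.1,fatol=1e-4))
    return best.x.round(1),round(best.fun,3)
def sil(n,p,near):
    b=[(np.hypot(*(np.array(s['bbox']).reshape(2,2).mean(0)-project(p,[near[0]/1000,near[1]/1000,near[2]])[0])),s) for s in silhouettes(n,p)]
    b=[s for d,s in b if d<40]; return b[0]['region'] if b else None
E
cat > fit0.py <<'E'
from h import *
P=[camera('top'),camera('scene')]
g=dict(film_can=(612,-217,0,.09),short_carton=(610,-215,93,.06),long_carton=(608,-200,93,.03),map_tube=(646,-9,93,.02),long_tray=(443,12,93,0),short_tray=(638,246,87,0),round_tray=(457,-255,0,0),v_rest=(446,275,93,.02))
res={}
for n,(x,y,a,z) in g.items():
    oc=[(m,np.r_[res[m][0][:2]/1000,np.radians(res[m][0][2])]) for m in dict(short_carton=['film_can'],long_carton=['film_can','short_carton']).get(n,[])]
    ms=[sil(n,p,(x,y,z)) for p in P]
    for sel in ([0],[1],[0,1]):
        if any(ms[i] is None for i in sel): continue
        res[n]=fit([P[i] for i in sel],[ms[i] for i in sel],n,(x,y,a),oc); print(n,sel,res[n])
out=[]
for p,(x,y,w,h),k in ((P[0],(200,190,320,170),2.5),(P[1],(120,190,290,190),2.7)):
    im=cv2.resize(p['image'][:,:,::-1],None,fx=S,fy=S,interpolation=cv2.INTER_CUBIC)
    for n,(v,_) in res.items():
        cs,_=cv2.findContours(render(p,n,np.r_[v[:2]/1000,np.radians(v[2])]),cv2.RETR_EXTERNAL,cv2.CHAIN_APPROX_NONE); cv2.drawContours(im,cs,-1,(0,255,0),1)
    out.append(im[y*S:(y+h)*S,x*S:(x+w)*S])
for i,o in enumerate(out): cv2.imwrite(f'pics/ov{i}.png',cv2.resize(o,(800,int(800*o.shape[0]/o.shape[1])),interpolation=cv2.INTER_AREA))
E
python3 fit0.py
```

```text
film_can [0] (array([ 612. , -219. ,    5.1]), np.float64(0.058))
film_can [1] (array([ 614.1, -219. ,    3.5]), np.float64(0.071))
film_can [0, 1] (array([ 612.7, -218.9,    6.9]), np.float64(0.074))
short_carton [1] (array([ 617.2, -230. ,  129.9]), np.float64(0.256))
long_carton [0] (array([ 614.1, -226.8,    5.7]), np.float64(0.339))
long_carton [1] (array([ 568.9, -184.3,   91.7]), np.float64(0.8))
long_carton [0, 1] (array([ 573.7, -181.5,   91.1]), np.float64(0.776))
map_tube [0] (array([645.8,  -7.9, 182.9]), np.float64(0.039))
map_tube [1] (array([648.9,  -9.8, 183.9]), np.float64(0.079))
map_tube [0, 1] (array([646. ,  -8.2, 183.3]), np.float64(0.077))
long_tray [0] (array([442.8,  12.8, 182.7]), np.float64(0.019))
long_tray [1] (array([445.9,   9.6, 183.1]), np.float64(0.057))
long_tray [0, 1] (array([443.3,  11.8, 182.8]), np.float64(0.053))
short_tray [0] (array([637.7, 246.8, 178.4]), np.float64(0.029))
short_tray [1] (array([642.7, 244.4, 111. ]), np.float64(0.294))
short_tray [0, 1] (array([641. , 244.6, 113. ]), np.float64(0.32))
round_tray [0] (array([ 457.3, -256. ,    1.5]), np.float64(0.047))
round_tray [1] (array([ 460.1, -257.1,    3. ]), np.float64(0.069))
round_tray [0, 1] (array([ 458.2, -256.1,    6.7]), np.float64(0.069))
v_rest [0] (array([445. , 277. , 112.8]), np.float64(0.329))
v_rest [1] (array([448.9, 273.9,  73.8]), np.float64(0.321))
v_rest [0, 1] (array([448.3, 275.1, 112.9]), np.float64(0.342))
```

View pics/ov0.png

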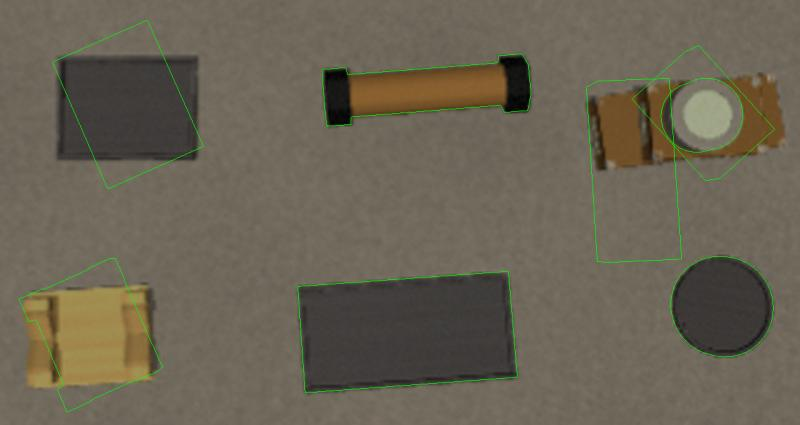

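View pics/ov1.png

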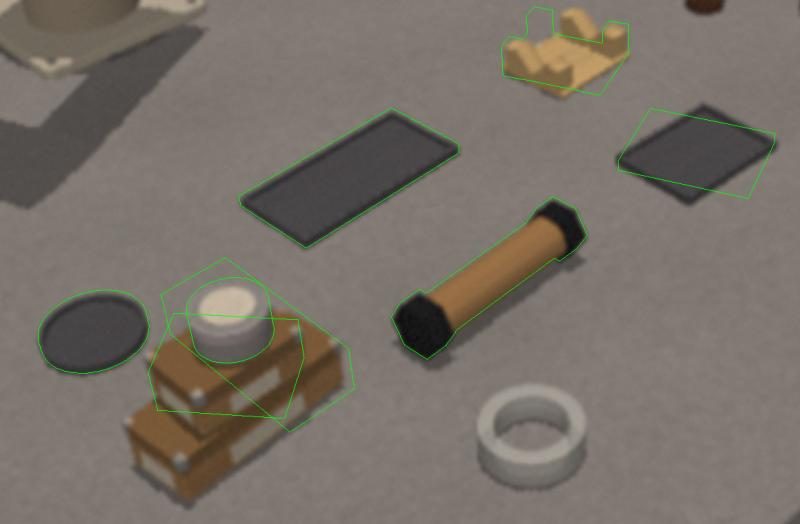

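```bash
sed -i 's/-215,93/-215,5/;s/-200,93/-210,5/;s/-9,93/-9,3/;s/12,93/12,3/;s/246,87/246,-2/;s/275,93/275,3/' fit0.py; python3 fit0.py
```

```text
film_can [0] (array([ 612.8, -220.3,    2.4]), np.float64(0.036))
film_can [1] (array([ 614.6, -219.4,    1.8]), np.float64(0.044))
film_can [0, 1] (array([ 6.132e+02, -2.198e+02, -5.000e-01]), np.float64(0.051))
short_carton [0] (array([ 611.8, -228.2,    1.3]), np.float64(0.107))
short_carton [1] (array([ 613.5, -228.1,    3.9]), np.float64(0.058))
short_carton [0, 1] (array([ 611.9, -228. ,    2.3]), np.float64(0.093))
long_carton [0] (array([ 613.7, -227.2,    5.9]), np.float64(0.072))
map_tube [0] (array([645.8,  -7.9,   2.7]), np.float64(0.038))
map_tube [1] (array([648.1,  -9.1,   3.8]), np.float64(0.075))
map_tube [0, 1] (array([646.5,  -8.2,   3.1]), np.float64(0.072))
long_tray [0] (array([443. ,  13. ,   2.6]), np.float64(0.03))
short_tray [0] (array([638.4, 247. ,  -1. ]), np.float64(0.039))
short_tray [1] (array([640.7, 243.1,  -2.3]), np.float64(0.051))
short_tray [0, 1] (array([639.6, 244.8,  -1.3]), np.float64(0.061))
round_tray [0] (array([ 457.4, -256.6,    6.8]), np.float64(0.029))
round_tray [1] (array([ 460.8, -257.4,    5.8]), np.float64(0.056))
round_tray [0, 1] (array([ 458.3, -256.6,    3.4]), np.float64(0.061))
v_rest [0] (array([445.6, 277.8,   2.7]), np.float64(0.059))
v_rest [1] (array([449.5, 275.1,   2.4]), np.float64(0.121))
v_rest [0, 1] (array([446.4, 277.3,   1.8]), np.float64(0.103))
```

```bash
python3 -c "
import cv2,numpy as np
a,b=cv2.imread('pics/ov0.png'),cv2.imread('pics/ov1.png')
c=np.vstack([a,b]);cv2.imwrite('pics/ovc.png',cv2.resize(c,(500,int(500*c.shape[0]/800))))"
```

```text
(no output)
```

View pics/ovc.png

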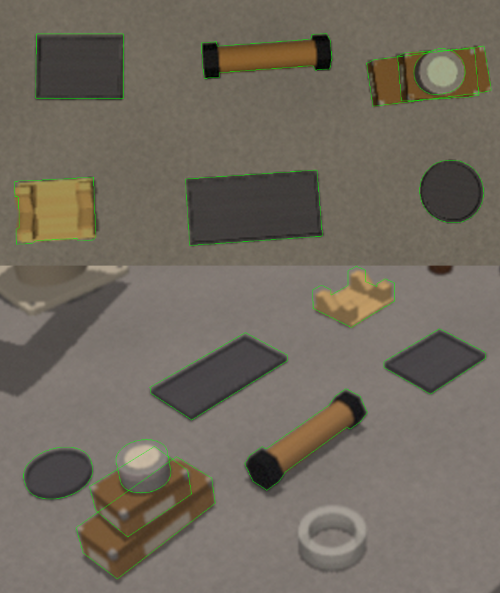

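Request:
drive_tool:
  increments:
    - [[30,17,0],[0,0,5],1]
    - [[30,17,0],[0,0,5],1]
    - [[30,17,0],[0,0,5],1]
    - [[30,17,0],[0,0,5],1]
    - [[30,17,0],[0,0,5],1]
    - [[30,17,0],[0,0,5],1]
    - [[30,17,0],[0,0,5],1]
    - [[30,17,0],[0,0,5],1]

```text
clock: 3.57
eef_pos: [0.4323, -0.3251, 0.2314]
tool_rot: [0.854, 0.52, 0.0, 0.0]
ft_force: [0.6, -0.8, -0.5]
grip_width: 0.0853
grasp_force: 0.0
```

Request:
drive_tool:
  increments:
    - [[30,17,0],[0,0,5],1]
    - [[30,17,0],[0,0,5],1]
    - [[30,17,0],[0,0,5],1]
    - [[30,17,0],[0,0,5],1]
    - [[30,17,0],[0,0,5],1]
    - [[30,17,0],[0,0,5],1]
    - [[0,0,0],[0,0,0],1]
    - [[0,0,0],[0,0,0],1]

```text
clock: 4.23
eef_pos: [0.6121, -0.2226, 0.2299]
tool_rot: [0.691, 0.723, -0.0, -0.001]
ft_force: [-1.0, 0.1, -0.3]
grip_width: 0.0854
grasp_force: 0.0
```

Request:
drive_tool:
  increments:
    - [[1,2,-30],[0,0,0],1]
    - [[0,0,-35],[0,0,0],1]
    - [[0,0,-35],[0,0,0],1]
    - [[0,0,-25],[0,0,0],1]
    - [[0,0,-15],[0,0,0],1]
    - [[0,0,-10],[0,0,0],1]
    - [[0,0,0],[0,0,0],1]
    - [[0,0,0],[0,0,0],1]

```text
clock: 4.9
eef_pos: [0.6115, -0.2228, 0.0819]
tool_rot: [0.692, 0.722, -0.0, 0.0]
ft_force: [0.1, 0.0, -0.1]
grip_width: 0.0856
grasp_force: 0.0
```

Request:
drive_tool:
  increments:
    - [[0,0,0],[0,0,0],0.5]
    - [[0,0,0],[0,0,0],0.4]
    - [[0,0,0],[0,0,0],0]
    - [[0,0,0],[0,0,0],0]
    - [[0,0,0],[0,0,0],0]
    - [[0,0,0],[0,0,0],0]
    - [[0,0,0],[0,0,0],0]
    - [[0,0,0],[0,0,0],0]

```text
clock: 5.57
eef_pos: [0.6132, -0.2227, 0.0837]
tool_rot: [0.692, 0.722, 0.001, 0.002]
ft_force: [-0.7, -0.6, 5.9]
grip_width: 0.0536
grasp_force: 63.9
```

Request:
drive_tool:
  increments:
    - [[0,0,5],[0,0,0],0]
    - [[0,0,10],[0,0,0],0]
    - [[0,0,25],[0,0,0],0]
    - [[0,0,30],[0,0,0],0]
    - [[0,0,0],[0,0,0],0]
    - [[0,0,0],[0,0,0],0]

```text
clock: 6.07
eef_pos: [0.6136, -0.2226, 0.1544]
tool_rot: [0.692, 0.722, 0.001, 0.003]
ft_force: [-0.2, 0.3, -1.7]
grip_width: 0.0542
grasp_force: 63.7
```

Run:
```python
from h import *
o=get_obs();print(o['eef_pos'].round(4),o['ft_force'].round(1),o['grip_width'],o['grasp_force'])
P=[camera('top'),camera('scene')]
a=P[0]['image'][170:300,400:560,::-1];b=P[1]['image'][220:380,110:270,::-1]
cv2.imwrite('pics/l1.png',np.hstack([cv2.resize(a,(394,320)),cv2.resize(b,(320,320))]))
```

```text
[ 0.6136 -0.2226  0.1544] [-0.2  0.3 -1.7] 0.05422173667457924 63.658010959625244
```

View pics/l1.png

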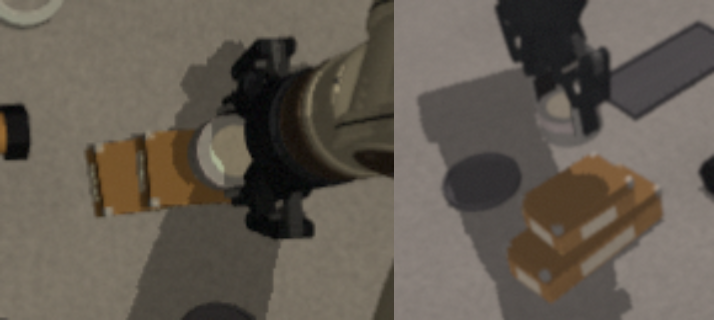

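Request:
drive_tool:
  increments:
    - [[-26,-6,0],[0,0,0],0]
    - [[-32,-8,0],[0,0,0],0]
    - [[-32,-8,0],[0,0,0],0]
    - [[-32,-8,0],[0,0,0],0]
    - [[-22,-5,0],[0,0,0],0]
    - [[-10,-2,-20],[0,0,0],0]
    - [[0,0,-30],[0,0,0],0]
    - [[0,0,-30],[0,0,0],0]

```text
clock: 6.83
eef_pos: [0.4568, -0.2593, 0.0704]
tool_rot: [0.692, 0.722, 0.0, 0.0]
ft_force: [0.6, 0.4, -2.0]
grip_width: 0.0536
grasp_force: 63.9
```

Request:
drive_tool:
  increments:
    - [[0,0,-25],[0,0,0],0]
    - [[0,0,-15],[0,0,0],0]
    - [[0,0,-10],[0,0,0],0]
    - [[0,0,-5],[0,0,0],0]
    - [[0,0,0],[0,0,0],0]
    - [[0,0,0],[0,0,0],0]

```text
clock: 7.33
eef_pos: [0.4582, -0.2592, 0.0165]
tool_rot: [0.692, 0.722, -0.0, 0.0]
ft_force: [-0.5, 0.9, -1.1]
grip_width: 0.0538
grasp_force: 63.9
```

Run:
```python
from h import *
o=get_obs();print(o['eef_pos'].round(4),o['ft_force'].round(1))
P=[camera('top'),camera('scene')]
for p in P:
  try: print(fit([p],[sil('film_can',p,(459,-257,.02))],'film_can',(459,-257,0),dz=-.069))
  except Exception as e: print(e)
a=P[0]['image'][240:370,400:560,::-1];b=P[1]['image'][220:380,80:240,::-1]
cv2.imwrite('pics/l2.png',np.hstack([cv2.resize(a,(394,320)),cv2.resize(b,(320,320))]))
```

```text
[ 0.4582 -0.2592  0.0165] [-0.5  0.9 -1.1]
(array([ 457.4, -247.1,    1.3]), np.float64(0.392))
(array([ 456.8, -256.2,    9.2]), np.float64(0.518))
```

View pics/l2.png

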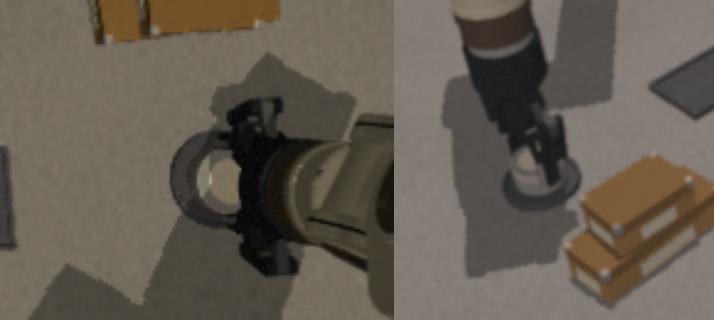

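Request:
drive_tool:
  increments:
    - [[0,0,-2],[0,0,0],0]
    - [[0,0,-1],[0,0,0],0]
    - [[0,0,-1],[0,0,0],0]
    - [[0,0,0],[0,0,0],0]
    - [[0,0,0],[0,0,0],0]

```text
clock: 7.95
eef_pos: [0.4578, -0.259, 0.0122]
tool_rot: [0.692, 0.722, -0.0, -0.0]
ft_force: [0.1, -0.6, -1.9]
grip_width: 0.0536
grasp_force: 63.9
```

Request:
drive_tool:
  increments:
    - [[0,0,-0.7],[0,0,0],0]
    - [[0,0,-0.7],[0,0,0],0]
    - [[0,0,0],[0,0,0],0]
    - [[0,0,0],[0,0,0],0]

```text
clock: 8.28
eef_pos: [0.458, -0.2591, 0.0117]
tool_rot: [0.692, 0.722, 0.0, 0.0]
ft_force: [-2.4, 1.9, 5.3]
grip_width: 0.0538
grasp_force: 64.6
```

Request:
drive_tool:
  increments:
    - [[0,0,0],[0,0,0],1]
    - [[0,0,0],[0,0,0],1]
    - [[0,0,0],[0,0,0],1]
    - [[0,0,0],[0,0,0],1]
    - [[0,0,0],[0,0,0],1]
    - [[0,0,5],[0,0,0],1]
    - [[0,0,25],[0,0,0],1]
    - [[0,0,35],[0,0,0],1]

```text
clock: 8.95
eef_pos: [0.4552, -0.2576, 0.0738]
tool_rot: [0.692, 0.722, -0.001, -0.004]
ft_force: [1.5, -0.5, -0.2]
grip_width: 0.0852
grasp_force: 0.0
```

Request:
drive_tool:
  increments:
    - [[0,0,35],[0,0,0],1]
    - [[20,4,25],[0,0,0],1]
    - [[34,7,10],[0,0,0],1]
    - [[34,7,0],[0,0,0],1]
    - [[34,7,0],[0,0,0],1]
    - [[32,6,0],[0,0,0],1]
    - [[0,0,0],[0,0,0],1]
    - [[0,0,0],[0,0,0],1]

```text
clock: 9.62
eef_pos: [0.613, -0.2272, 0.1448]
tool_rot: [0.691, 0.723, -0.0, -0.001]
ft_force: [-0.9, -0.4, 0.2]
grip_width: 0.0855
grasp_force: 0.0
```

Run:
```python
from h import *
o=get_obs();print(o['eef_pos'].round(4),o['tool_rot'].round(3))
P=[camera('top'),camera('scene')]
for p in P:
  try:
    print(fit([p],[sil('film_can',p,(459,-257,.02))],'film_can',(459,-257,0),dz=-.072))
  except Exception as e: print(e)
p=P[1]
for n,g in (('short_carton',(612,-228,3)),('long_carton',(614,-227,5))):
  m=sil(n,p,(*g[:2],.04)); occ=[] if n[0]=='s' else [('short_carton',[q[0]/1000,q[1]/1000,np.radians(q[2])])]
  if m is None: print('none',n);continue
  r=fit([p],[m],n,g,occ);print(n,r);q=r[0]
```

```text
[ 0.613  -0.2272  0.1448] [ 0.691  0.723 -0.    -0.001]
(array([ 457.9, -255.8,    3.6]), np.float64(0.093))
(array([ 459.6, -256.8,    2.8]), np.float64(0.083))
short_carton (array([ 613.6, -227.8,    2. ]), np.float64(0.039))
long_carton (array([ 614.4, -227.8,    6.8]), np.float64(0.057))
```

Request:
drive_tool:
  increments:
    - [[0,0,-30],[0,0,0],1]
    - [[0,0,-30],[0,0,0],1]
    - [[0,0,-20],[0,0,0],1]
    - [[0,0,-12],[0,0,0],1]
    - [[0,0,-6],[0,0,0],1]
    - [[0,0,0],[0,0,0],1]
    - [[0,0,0],[0,0,0],0.6]
    - [[0,0,0],[0,0,0],0.4]

```text
clock: 10.58
eef_pos: [0.6132, -0.2287, 0.0499]
tool_rot: [0.692, 0.722, 0.001, 0.002]
ft_force: [-0.2, -0.6, 0.0]
grip_width: 0.0636
grasp_force: 0.0
```

Request:
drive_tool:
  increments:
    - [[0,0,0],[0,0,0],0]
    - [[0,0,0],[0,0,0],0]
    - [[0,0,0],[0,0,0],0]
    - [[0,0,0],[0,0,0],0]
    - [[0,0,0],[0,0,0],0]

```text
clock: 11.0
eef_pos: [0.6134, -0.2287, 0.0503]
tool_rot: [0.692, 0.722, 0.001, 0.002]
ft_force: [-0.6, 0.8, 6.3]
grip_width: 0.0586
grasp_force: 68.0
```

Request:
drive_tool:
  increments:
    - [[0,0,5],[0,0,0],0]
    - [[0,0,10],[0,0,0],0]
    - [[0,0,25],[0,0,0],0]
    - [[0,0,30],[0,0,0],0]
    - [[0,10,25],[0,0,0],0]
    - [[0,25,10],[0,0,0],0]
    - [[2,36,0],[0,0,0],0]
    - [[2,36,0],[0,0,0],0]

```text
clock: 11.67
eef_pos: [0.6165, -0.1211, 0.1549]
tool_rot: [0.693, 0.721, 0.001, 0.001]
ft_force: [1.1, 0.5, -2.7]
grip_width: 0.0585
grasp_force: 67.3
```

Request:
drive_tool:
  increments:
    - [[2,36,0],[0,0,0],0]
    - [[3,36,0],[0,0,-1],0]
    - [[3,36,0],[0,0,-1],0]
    - [[3,36,0],[0,0,-1],0]
    - [[3,36,0],[0,0,-1],0]
    - [[3,36,0],[0,0,0],0]
    - [[3,36,0],[0,0,0],0]
    - [[3,36,0],[0,0,0],0]

```text
clock: 12.33
eef_pos: [0.6385, 0.1687, 0.1532]
tool_rot: [0.717, 0.698, -0.0, -0.0]
ft_force: [0.3, 0.6, -2.3]
grip_width: 0.0588
grasp_force: 67.2
```

Request:
drive_tool:
  increments:
    - [[0,36,0],[0,0,0],0]
    - [[0,28,0],[0,0,0],0]
    - [[0,10,0],[0,0,0],0]
    - [[0,0,0],[0,0,0],0]
    - [[0,0,0],[0,0,0],0]

```text
clock: 12.75
eef_pos: [0.6385, 0.2408, 0.1527]
tool_rot: [0.716, 0.698, -0.001, 0.0]
ft_force: [0.1, -0.9, -2.0]
grip_width: 0.0589
grasp_force: 67.2
```

Request:
drive_tool:
  increments:
    - [[1,3,-20],[0,0,0],0]
    - [[0,0,-32],[0,0,0],0]
    - [[0,0,-32],[0,0,0],0]
    - [[0,0,-25],[0,0,0],0]
    - [[0,0,-15],[0,0,0],0]
    - [[0,0,-10],[0,0,0],0]
    - [[0,0,0],[0,0,0],0]
    - [[0,0,0],[0,0,0],0]

```text
clock: 13.42
eef_pos: [0.6403, 0.2424, 0.0193]
tool_rot: [0.717, 0.697, -0.0, 0.0]
ft_force: [0.7, 0.3, -0.9]
grip_width: 0.0591
grasp_force: 67.1
```

Run:
```python
from h import *
o=get_obs();print(o['eef_pos'].round(4),o['ft_force'].round(1))
P=[camera('top'),camera('scene')]
p=P[1];print(fit([p],[sil('short_carton',p,(640,245,.02))],'short_carton',(640,245,0),dz=-.033))
a=P[0]['image'][170:300,170:330,::-1];b=P[1]['image'][170:310,300:460,::-1]
cv2.imwrite('pics/l3.png',np.hstack([cv2.resize(a,(394,320)),cv2.resize(b,(366,320))]))
```

```text
[0.6403 0.2424 0.0193] [ 0.7  0.3 -0.9]
(array([641.2, 244.5,  -2. ]), np.float64(0.246))
```

View pics/l3.png

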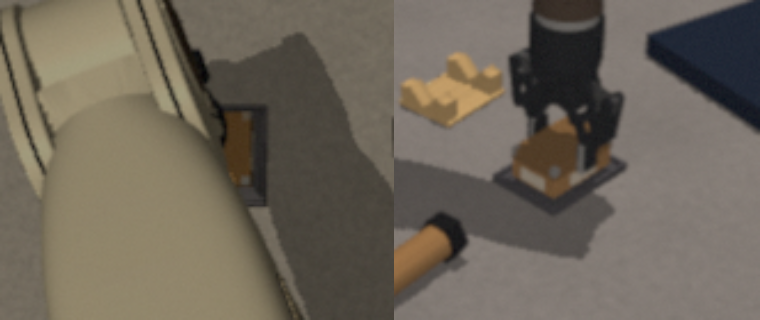

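The short carton hangs just above the short tray, centred in it. I'll lower it gently.

Request:
drive_tool:
  increments:
    - [[0,1,-2],[0,0,0],0]
    - [[0,0,-1.5],[0,0,0],0]
    - [[0,0,-1],[0,0,0],0]
    - [[0,0,0],[0,0,0],0]
    - [[0,0,0],[0,0,0],0]

```text
clock: 13.98
eef_pos: [0.6398, 0.2451, 0.0145]
tool_rot: [0.717, 0.698, 0.0, -0.0]
ft_force: [-0.7, -0.2, -1.8]
grip_width: 0.0588
grasp_force: 67.3
```

Request:
drive_tool:
  increments:
    - [[0,0,-0.8],[0,0,0],0]
    - [[0,0,-0.7],[0,0,0],0]
    - [[0,0,0],[0,0,0],0]
    - [[0,0,0],[0,0,0],0]

```text
clock: 14.32
eef_pos: [0.6399, 0.2451, 0.0143]
tool_rot: [0.717, 0.698, 0.0, 0.0]
ft_force: [-3.9, -0.2, 4.7]
grip_width: 0.0587
grasp_force: 67.9
```

Request:
drive_tool:
  increments:
    - [[0,0,0],[0,0,0],1]
    - [[0,0,0],[0,0,0],1]
    - [[0,0,0],[0,0,0],1]
    - [[0,0,0],[0,0,0],1]
    - [[0,0,0],[0,0,0],1]
    - [[0,0,5],[0,0,0],1]
    - [[0,0,25],[0,0,0],1]
    - [[0,0,35],[0,0,0],1]

```text
clock: 14.98
eef_pos: [0.637, 0.2437, 0.0744]
tool_rot: [0.717, 0.697, -0.004, -0.002]
ft_force: [1.0, -0.8, 0.3]
grip_width: 0.0855
grasp_force: 0.0
```

Request:
drive_tool:
  increments:
    - [[0,0,35],[0,0,0],1]
    - [[0,-20,25],[0,0,0],1]
    - [[-2,-36,0],[0,0,1],1]
    - [[-2,-36,0],[0,0,1],1]
    - [[-2,-36,0],[0,0,1],1]
    - [[-2,-36,0],[0,0,1],1]
    - [[-2,-36,0],[0,0,1],1]
    - [[-2,-36,0],[0,0,1],1]

```text
clock: 15.65
eef_pos: [0.6277, 0.0073, 0.1385]
tool_rot: [0.679, 0.734, 0.0, 0.0]
ft_force: [-0.2, -0.2, 0.4]
grip_width: 0.0852
grasp_force: 0.0
```

Request:
drive_tool:
  increments:
    - [[-2,-36,0],[0,0,1],1]
    - [[-2,-36,0],[0,0,0.5],1]
    - [[-3,-36,0],[0,0,0],1]
    - [[-3,-36,0],[0,0,0],1]
    - [[-3,-36,0],[0,0,0],1]
    - [[0,-36,0],[0,0,0],1]
    - [[0,-15,0],[0,0,0],1]
    - [[0,0,0],[0,0,0],1]

```text
clock: 16.32
eef_pos: [0.6145, -0.2264, 0.138]
tool_rot: [0.672, 0.741, -0.0, 0.001]
ft_force: [-0.0, -0.1, 0.1]
grip_width: 0.0854
grasp_force: 0.0
```

Run:
```python
from h import *
o=get_obs();print(o['eef_pos'].round(4),o['tool_rot'].round(3))
P=[camera('top'),camera('scene')]
for p in P:
  for n,g,dz in (('long_carton',(614,-227,5),0),('short_carton',(640,245,-2),-.036)):
    m=sil(n,p,(*g[:2],.02))
    print(n,None if m is None else fit([p],[m],n,g,dz=dz))
```

```text
[ 0.6145 -0.2264  0.138 ] [ 0.672  0.741 -0.     0.001]
long_carton (array([ 613.4, -222.3,    7. ]), np.float64(0.191))
short_carton (array([640.4, 246.9,  -2.4]), np.float64(0.045))
long_carton (array([ 614.9, -227.9,    6.6]), np.float64(0.036))
short_carton None
```

Request:
drive_tool:
  increments:
    - [[0,0,-30],[0,0,0.8],1]
    - [[0,0,-35],[0,0,0],1]
    - [[0,0,-30],[0,0,0],1]
    - [[0,0,-20],[0,0,0],1]
    - [[0,0,-10],[0,0,0],1]
    - [[0,0,-5],[0,0,0],1]
    - [[0,0,0],[0,0,0],0.6]
    - [[0,0,0],[0,0,0],0.4]

```text
clock: 17.28
eef_pos: [0.6159, -0.222, 0.0093]
tool_rot: [0.664, 0.748, 0.0, 0.001]
ft_force: [0.5, 0.0, 0.8]
grip_width: 0.0636
grasp_force: 0.9
```

Request:
drive_tool:
  increments:
    - [[0,0,0],[0,0,0],0]
    - [[0,0,0],[0,0,0],0]
    - [[0,0,0],[0,0,0],0]
    - [[0,0,0],[0,0,0],0]
    - [[0,0,0],[0,0,0],0]

```text
clock: 17.7
eef_pos: [0.6164, -0.2225, 0.01]
tool_rot: [0.664, 0.748, 0.001, 0.002]
ft_force: [-0.3, 1.2, 7.1]
grip_width: 0.0592
grasp_force: 68.2
```

Request:
drive_tool:
  increments:
    - [[0,0,5],[0,0,0],0]
    - [[0,0,10],[0,0,0],0]
    - [[0,0,25],[0,0,0],0]
    - [[0,0,30],[0,0,0],0]
    - [[-5,7,25],[0,0,0],0]
    - [[-15,21,5],[0,0,0],0]
    - [[-21,29,0],[0,0,0],0]
    - [[-21,29,0],[0,0,-1],0]

```text
clock: 18.37
eef_pos: [0.5528, -0.136, 0.109]
tool_rot: [0.672, 0.741, 0.001, 0.001]
ft_force: [-1.3, 1.0, -2.5]
grip_width: 0.0589
grasp_force: 67.3
```

Request:
drive_tool:
  increments:
    - [[-21,29,0],[0,0,-1],0]
    - [[-21,29,0],[0,0,-1],0]
    - [[-21,29,0],[0,0,-1],0]
    - [[-21,29,0],[0,0,0],0]
    - [[-18,25,0],[0,0,0],0]
    - [[-7,10,0],[0,0,0],0]
    - [[0,0,0],[0,0,0],0]
    - [[0,0,0],[0,0,0],0]

```text
clock: 19.03
eef_pos: [0.4443, 0.015, 0.1085]
tool_rot: [0.689, 0.724, 0.0, 0.001]
ft_force: [-0.0, -1.1, -2.7]
grip_width: 0.0591
grasp_force: 67.3
```

Request:
drive_tool:
  increments:
    - [[0,1,-25],[0,0,0],0]
    - [[0,0,-30],[0,0,0],0]
    - [[0,0,-20],[0,0,0],0]
    - [[0,0,-10],[0,0,0],0]
    - [[0,0,-4],[0,0,0],0]
    - [[0,0,0],[0,0,0],0]
    - [[0,0,0],[0,0,0],0]

```text
clock: 19.62
eef_pos: [0.4452, 0.0152, 0.0193]
tool_rot: [0.69, 0.723, 0.0, 0.0]
ft_force: [0.4, 0.3, -3.0]
grip_width: 0.0592
grasp_force: 67.1
```

Run:
```python
from h import *
o=get_obs();print(o['eef_pos'].round(4),o['ft_force'].round(1))
P=[camera('top'),camera('scene')]
p=P[1];m=sil('long_carton',p,(444,12,.02));print(m is not None and fit([p],[m],'long_carton',(444,12,3),dz=.009))
a=P[0]['image'][260:390,290:450,::-1];b=P[1]['image'][170:310,170:330,::-1]
cv2.imwrite('pics/l4.png',np.hstack([cv2.resize(a,(394,320)),cv2.resize(b,(366,320))]))
```

```text
[0.4452 0.0152 0.0193] [ 0.4  0.3 -3. ]
(array([448.8,  10.7,   2.1]), np.float64(0.232))
```

View pics/l4.png

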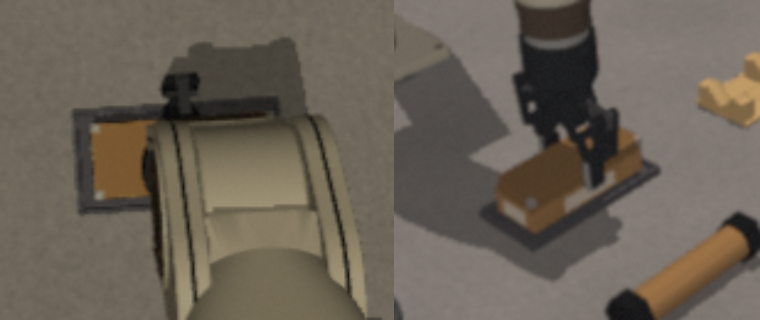

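The carton sits over the long tray with a margin on all sides. Next I lower it to contact.

Request:
drive_tool:
  increments:
    - [[-1,0,-2],[0,0,0],0]
    - [[0,0,-1.5],[0,0,0],0]
    - [[0,0,-1.3],[0,0,0],0]
    - [[0,0,0],[0,0,0],0]
    - [[0,0,0],[0,0,0],0]

```text
clock: 20.18
eef_pos: [0.4428, 0.016, 0.0141]
tool_rot: [0.69, 0.724, -0.0, -0.0]
ft_force: [0.5, 0.4, -2.4]
grip_width: 0.059
grasp_force: 67.2
```

Request:
drive_tool:
  increments:
    - [[0,0,-0.8],[0,0,0],0]
    - [[0,0,-0.5],[0,0,0],0]
    - [[0,0,0],[0,0,0],0]
    - [[0,0,0],[0,0,0],0]

```text
clock: 20.52
eef_pos: [0.4429, 0.016, 0.0139]
tool_rot: [0.69, 0.724, 0.0, 0.0]
ft_force: [-3.6, 0.9, 8.0]
grip_width: 0.0588
grasp_force: 68.6
```

Request:
drive_tool:
  increments:
    - [[0,0,0],[0,0,0],1]
    - [[0,0,0],[0,0,0],1]
    - [[0,0,0],[0,0,0],1]
    - [[0,0,0],[0,0,0],1]
    - [[0,0,0],[0,0,0],1]
    - [[0,0,5],[0,0,0],1]
    - [[0,0,25],[0,0,0],1]
    - [[0,0,35],[0,0,0],1]

```text
clock: 21.18
eef_pos: [0.44, 0.0158, 0.0762]
tool_rot: [0.69, 0.724, -0.003, -0.003]
ft_force: [0.8, -0.7, 0.1]
grip_width: 0.0853
grasp_force: 0.0
```

Request:
drive_tool:
  increments:
    - [[0,0,35],[0,0,0],1]
    - [[30,-4,10],[0,0,0],1]
    - [[36,-4,0],[0,0,0.5],1]
    - [[36,-4,0],[0,0,0],1]
    - [[36,-4,0],[0,0,0],1]
    - [[36,-4,0],[0,0,0],1]
    - [[30,-4,0],[0,0,0],1]
    - [[0,0,0],[0,0,0],1]

```text
clock: 21.85
eef_pos: [0.6519, -0.0089, 0.1213]
tool_rot: [0.687, 0.727, 0.001, 0.001]
ft_force: [0.2, -0.2, -1.2]
grip_width: 0.0857
grasp_force: 0.0
```

Run:
```python
from h import *
o=get_obs();print(o['eef_pos'].round(4),o['tool_rot'].round(3))
P=[camera('top'),camera('scene')]
for p in P:
  for n,g,dz in (('long_carton',(444,12,3),.004),('map_tube',(647,-8,3),0)):
    m=sil(n,p,(*g[:2],.02))
    print(n,None if m is None else fit([p],[m],n,g,dz=dz))
```

```text
[ 0.6519 -0.0089  0.1213] [0.687 0.727 0.001 0.001]
long_carton (array([442.5,  26.1,   3.4]), np.float64(0.343))
map_tube (array([645.1,  -8.2,   2.1]), np.float64(0.534))
long_carton (array([445.5,  10.5,   3. ]), np.float64(0.042))
map_tube (array([648.8,  -9.9,   3.3]), np.float64(0.043))
```

Request:
drive_tool:
  increments:
    - [[0,0,-30],[0,0,0],1]
    - [[0,0,-35],[0,0,0],1]
    - [[0,0,-25],[0,0,0],1]
    - [[0,0,-15],[0,0,0],1]
    - [[0,0,-7],[0,0,0],1]
    - [[0,0,0],[0,0,0],1]
    - [[0,0,0],[0,0,0],1]

```text
clock: 22.73
eef_pos: [0.6471, -0.008, 0.0119]
tool_rot: [0.687, 0.727, 0.0, 0.0]
ft_force: [0.3, -0.6, 0.4]
grip_width: 0.0855
grasp_force: 0.0
```

Request:
drive_tool:
  increments:
    - [[0,0,-4],[0,0,0],1]
    - [[0,0,-4],[0,0,0],0.8]
    - [[0,0,0],[0,0,0],0.6]
    - [[0,0,0],[0,0,0],0.4]
    - [[0,0,0],[0,0,0],0.3]
    - [[0,0,0],[0,0,0],0.3]
    - [[0,0,0],[0,0,0],0.3]

```text
clock: 23.32
eef_pos: [0.6475, -0.0081, 0.0035]
tool_rot: [0.687, 0.727, 0.0, 0.0]
ft_force: [-0.2, -0.5, 2.5]
grip_width: 0.0344
grasp_force: 60.2
```

Request:
drive_tool:
  increments:
    - [[0,0,0],[0,0,0],0]
    - [[0,0,0],[0,0,0],0]
    - [[0,0,0],[0,0,0],0]
    - [[0,0,0],[0,0,0],0]
    - [[0,0,0],[0,0,0],0]

```text
clock: 23.73
eef_pos: [0.6475, -0.0081, 0.0035]
tool_rot: [0.687, 0.727, 0.0, 0.001]
ft_force: [-1.2, 0.5, 5.7]
grip_width: 0.0343
grasp_force: 60.3
```

Request:
drive_tool:
  increments:
    - [[0,0,5],[0,0,0],0]
    - [[0,0,10],[0,0,0],0]
    - [[0,0,25],[0,0,0],0]
    - [[0,0,30],[0,0,0],0]
    - [[-5,7,25],[0,0,0],0]
    - [[-15,20,5],[0,0,0],0]
    - [[-20,29,0],[0,0,0],0]
    - [[-20,29,0],[0,0,-0.9],0]

```text
clock: 24.4
eef_pos: [0.5869, 0.077, 0.104]
tool_rot: [0.693, 0.721, 0.001, 0.001]
ft_force: [0.5, 0.7, -1.7]
grip_width: 0.0345
grasp_force: 60.0
```

Request:
drive_tool:
  increments:
    - [[-20,29,0],[0,0,0],0]
    - [[-20,29,0],[0,0,0],0]
    - [[-20,29,0],[0,0,0],0]
    - [[-20,29,0],[0,0,0],0]
    - [[-20,29,0],[0,0,0],0]
    - [[-20,28,0],[0,0,0],0]
    - [[-15,20,0],[0,0,0],0]
    - [[-5,7,0],[0,0,0],0]

```text
clock: 25.07
eef_pos: [0.4442, 0.2794, 0.103]
tool_rot: [0.691, 0.723, -0.0, -0.001]
ft_force: [0.1, -0.3, -0.1]
grip_width: 0.0346
grasp_force: 60.0
```

Request:
drive_tool:
  increments:
    - [[0,0,-10],[0,0,0],0]
    - [[0,0,-25],[0,0,0],0]
    - [[0,0,-10],[0,0,0],0]
    - [[0,0,0],[0,0,0],0]
    - [[0,0,0],[0,0,0],0]

```text
clock: 25.48
eef_pos: [0.4467, 0.2753, 0.0568]
tool_rot: [0.693, 0.721, -0.002, -0.0]
ft_force: [0.1, 0.3, -0.6]
grip_width: 0.0346
grasp_force: 60.0
```

Run:
```python
from h import *
o=get_obs();print(o['eef_pos'].round(4),o['ft_force'].round(1),o['tool_rot'].round(3))
P=[camera('top'),camera('scene')]
dz=o['eef_pos'][2]-.0035
for p in P:
  m=sil('map_tube',p,(447,277,dz+.02));print(m is not None and fit([p],[m],'map_tube',(447,277,3),dz=dz))
  m=sil('v_rest',p,(447,277,.02));print(m is not None and fit([p],[m],'v_rest',(447,277,3),[('map_tube',[.447,.277,.04],dz)]))
a=P[0]['image'][260:390,150:310,::-1];b=P[1]['image'][140:280,250:410,::-1]
cv2.imwrite('pics/l5.png',np.hstack([cv2.resize(a,(394,320)),cv2.resize(b,(366,320))]))
```

```text
[0.4467 0.2753 0.0568] [ 0.1  0.3 -0.6] [ 0.693  0.721 -0.002 -0.   ]
(array([446.9, 274.1,   2.1]), np.float64(0.604))
(array([447.6, 248.2,  -2.4]), np.float64(0.595))
(array([450.4, 274.7,   1.3]), np.float64(0.343))
(array([448.3, 274.8,   3. ]), np.float64(0.103))
```

View pics/l5.png

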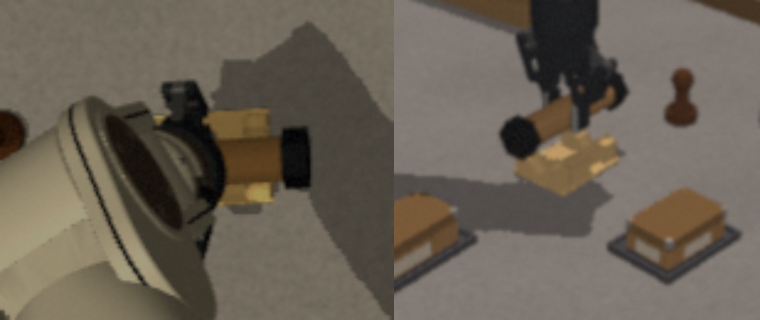

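Request:
drive_tool:
  increments:
    - [[1,1,-15],[0,0,0],0]
    - [[0,0,-10],[0,0,0],0]
    - [[0,0,-6],[0,0,0],0]
    - [[0,0,-3],[0,0,0],0]
    - [[0,0,0],[0,0,0],0]
    - [[0,0,0],[0,0,0],0]

```text
clock: 26.28
eef_pos: [0.4479, 0.2779, 0.0238]
tool_rot: [0.692, 0.721, -0.0, -0.0]
ft_force: [0.7, 0.3, -2.0]
grip_width: 0.0348
grasp_force: 60.0
```

Request:
drive_tool:
  increments:
    - [[0,0,-1.5],[0,0,0],0]
    - [[0,0,-1],[0,0,0],0]
    - [[0,0,-0.5],[0,0,0],0]
    - [[0,0,0],[0,0,0],0]
    - [[0,0,0],[0,0,0],0]

```text
clock: 26.7
eef_pos: [0.4484, 0.2782, 0.0227]
tool_rot: [0.692, 0.721, 0.001, 0.0]
ft_force: [-2.7, -1.6, 9.5]
grip_width: 0.0341
grasp_force: 61.1
```

Request:
drive_tool:
  increments:
    - [[-1.5,0,0.5],[0,0,0],0]
    - [[-1,0,0],[0,0,0],0]
    - [[0,0,0],[0,0,0],0]
    - [[0,0,0],[0,0,0],0]

```text
clock: 27.03
eef_pos: [0.4454, 0.2779, 0.0212]
tool_rot: [0.692, 0.721, -0.0, -0.0]
ft_force: [-0.4, 0.7, -0.2]
grip_width: 0.0342
grasp_force: 59.8
```

Request:
drive_tool:
  increments:
    - [[0,0,-0.8],[0,0,0],0]
    - [[0,0,-0.5],[0,0,0],0]
    - [[0,0,0],[0,0,0],0]
    - [[0,0,0],[0,0,0],0]

```text
clock: 27.37
eef_pos: [0.4455, 0.2779, 0.0201]
tool_rot: [0.692, 0.721, 0.0, 0.0]
ft_force: [-1.0, -0.7, 1.4]
grip_width: 0.0346
grasp_force: 60.1
```

Request:
drive_tool:
  increments:
    - [[0,0,-0.3],[0,0,0],0.5]
    - [[0,0,0],[0,0,0],0.6]
    - [[0,0,0],[0,0,0],1]
    - [[0,0,0],[0,0,0],1]
    - [[0,0,0],[0,0,0],1]
    - [[0,0,0],[0,0,0],1]
    - [[0,0,5],[0,0,0],1]
    - [[0,0,25],[0,0,0],1]

```text
clock: 28.03
eef_pos: [0.4424, 0.276, 0.0466]
tool_rot: [0.692, 0.721, -0.004, -0.001]
ft_force: [0.4, -0.8, -0.3]
grip_width: 0.0857
grasp_force: 0.0
```

Request:
drive_tool:
  increments:
    - [[0,0,35],[0,0,0],1]
    - [[0,0,35],[0,0,0],1]
    - [[0,0,35],[0,0,0],1]
    - [[0,-30,20],[0,0,0],1]
    - [[0,-36,0],[0,0,0],1]
    - [[0,-36,0],[0,0,0],1]
    - [[0,-36,0],[0,0,0],1]
    - [[0,-36,0],[0,0,0],1]

```text
clock: 28.7
eef_pos: [0.4452, 0.1025, 0.1755]
tool_rot: [0.692, 0.722, 0.001, 0.0]
ft_force: [0.5, 0.7, -0.1]
grip_width: 0.0854
grasp_force: 0.0
```

Request:
drive_tool:
  increments:
    - [[0,-36,0],[0,0,0],1]
    - [[0,-36,0],[0,0,0],1]
    - [[0,-30,0],[0,0,0],1]
    - [[0,-10,0],[0,0,0],1]
    - [[0,0,0],[0,0,0],1]
    - [[0,0,0],[0,0,0],1]

```text
clock: 29.2
eef_pos: [0.4455, -0.0081, 0.175]
tool_rot: [0.693, 0.721, 0.0, -0.0]
ft_force: [-0.4, -0.3, 0.5]
grip_width: 0.0856
grasp_force: 0.0
```

Run:
```python
from h import *
o=get_obs();print(o['eef_pos'].round(4),o['ft_force'].round(1))
P=[camera('top'),camera('scene')]
for p in P:
  for n,g,dz in (('map_tube',(447,277,2),.0165),('long_carton',(444,12,3),.004),('short_carton',(640,245,-2),-.036),('film_can',(458,-257,0),-.072)):
    m=sil(n,p,(*g[:2],.03)); print(n,m is not None and fit([p],[m],n,g,dz=dz))
a=P[0]['image'][190:370,120:520,::-1];b=P[1]['image'][160:380,100:420,::-1]
cv2.imwrite('pics/end.png',np.vstack([cv2.resize(a,(580,261)),cv2.resize(b,(580,330))[:339]]))
```

```text
[ 0.4455 -0.0081  0.175 ] [-0.4 -0.3  0.5]
map_tube (array([445.6, 277.1,   2.7]), np.float64(0.043))
long_carton False
short_carton (array([640.7, 247.1,  -0.9]), np.float64(0.044))
film_can (array([ 458.1, -256.8,    2.6]), np.float64(0.148))
map_tube (array([448.2, 277. ,   3.2]), np.float64(0.046))
long_carton (array([446.7,  10.5,   3.6]), np.float64(0.039))
short_carton (array([6.414e+02, 2.465e+02, 2.000e-01]), np.float64(0.06))
film_can (array([ 460.3, -256.9,    5.6]), np.float64(0.121))
```

View pics/end.png

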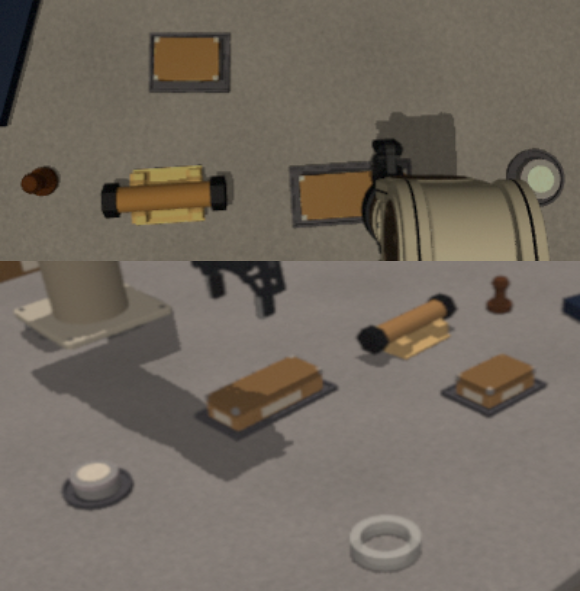

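The final picture shows all three pieces inside their trays and the tube cradled in both notches. The stamp and the tape are where they were.

```bash
python3 -c "
from workcell import job_done; print(job_done())"
```

```text
the job is handed in; nothing more can be done
None
```

The job is handed in at about 29 s on the robot's clock: the film can, short carton and long carton lie flat in their trays, the map tube rests in both V-notches, and the stamp and tape roll were not touched; no verdict was returned.

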